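Pull a drilling template from the bench rack and lay it on the jig bed

ROBOT

A 6-joint arm with a two-finger parallel gripper is mounted at the origin on the work surface. World frame = base frame: x ahead of the robot, y to its left, z up, the work surface at z = 0. Lengths are in m, angles in rad, forces in N, time in s.
With the tool pointing down it reaches from about 0.15 to 0.775 m from the base axis. Payload 6.1 kg.
Tool frame: the origin (TCP) lies midway between the tips of the shut fingers; the grasp point (between the pads) lies 19 mm behind it; x points along the fingers, z is the direction in which the jaws open and shut, and the axes are right-handed (so a half turn about x gives the same grasp; the last joint's range is limited). The gripper opens to 85 mm and grips with 20 to 120 N. Pads are 22 mm wide; open, the fingers measure 114 mm over their backs; the gripper's body (76 mm by 85 mm) begins 54 mm behind the grasp point. The pads swing forward as they close: fully open they stand 13 mm farther back than shut.
Start: joints at [1.307, 0.126, -0.04, 1.405, 0, 1.571], TCP at [0.137, 0.507, 0.231] pointing down, gripper open.
Joint ranges: [-2.72, 2.72], [-0.95, 1.95], [-1.27, 1.35], [-1.78, 2.02], [-1.46, 1.47], [-3.14, 3.14]. Speed limits (rad/s): [2.39, 2.39, 3.01, 3.14, 3.14, 3.14].

INTERFACE

Orientations are given as a unit quaternion [w, x, y, z].
In Python, from rig import manip gives the robot as it stands. The module is installed in compiled form; this text tells all that it offers.
- The arm moves only by the tool carry_out, never from a script. Its argument "rows" is a list of rows, each a list of 7 numbers: the finger opening in mm, from 0 to 85.4, then the shift along the tool's x, y, z in units of 30 mm (1.0 is 30 mm), then the turn, a rotation vector about the tool's x, y, z in units of 8 degrees (1.0 is 8 degrees). In form: [[claw, tx, ty, tz, wx, wy, wz], ...]. A call has 1 to 10 rows; each row is the pose to reach, as a shift and turn from the pose measured when the call began, along the tool's axes at that moment; what a row does not reach only later rows make up. A row lasts 1/10 s, in which the tool goes at most 50 mm and 8.59 degrees, less where a joint would pass 70% of its speed; a pose out of reach is approached as far as the arm can. A call with a gripper value outside its range is refused whole. The fingers move at their own pace and stop on an object; "squeeze" is the grip in N (left out, the last holds). Time passes only in rows, so rows that repeat a pose let the fingers close. It gives the time, the measured TCP pose, the force and the opening at its end, in the units of the state.
- manip.observe(): the state, without advancing time (a new reading comes with each control period).
- manip.camera(name): name is "scene" or "side" or "wrist"; returns a dict with "img" (384x512x3 uint8, red, green, blue), "mtx" (3x3 intrinsics, pixels), "R" (3x3) and "t" (3): a world point X has camera coordinates R X + t. Camera axes: x right, y down, z forward; pixel columns grow to the right and rows downward; lengths in m; the calibration is good to about 2 mm. A picture is of the moment at which its call begins. There is no depth.
- manip.finish_job(): hands the job in, once; it reports no verdict.
Trained networks look in a picture, given as the dict that the camera call returned (one of the last four; its "shot" number tells which), for a name from the list of things; names that differ only in an ending like _2 or _b are one class to them, and where a whole thing is asked for, a point or a joint stands for the part that bears it (a point fixed in the world has none). Each returns a list of dicts, best first, with "p" (0 to 1); they miss things now and then, are a little off and sometimes report something else, mostly with a low value. They report only what shows in the picture. A call takes as long as a camera call. They do not tell look-alikes from the thing itself.
- manip.boxes_of(picture, thing): "pixel" ([column, row] in pixels, amid what is visible of it).
- manip.silhouettes(picture, thing): "mask" (384x512 bool, what is visible of it) and "pixel" ([column, row] in pixels, amid what is visible of it).
The state is a dict: "time": time; "joint_pos": joint angles; "joint_velocities": joint speeds; "joint_efforts": joint torques, N m; "tcp_pos": TCP position; "tcp_rot": TCP orientation; "ft_force": force on the tool from outside, world axes, zero at the start; "ft_torque": the same for the moment, N m; "grip_width": finger opening in m.
Only numpy, scipy, OpenCV 4.12 (cv2) and the standard library are available. Lean on these libraries where they do the work, as an engineer would, in place of code of your own. Each camera call takes 0.05 s, during which the arm holds its last target. There are 200 camera calls.

TASK

Take the yellow drilling template out of the low blue rack: press down on its black rubber pad that shows in front of the hood and slide it flat along the bench until the whole template is clear of the rack, then let go of it and leave it lying flat for a moment. Pick it up again by its two long sides and lay it flat on the dark steel jig bed, between the two end stops, in line with the bed and centred on it, and let go. Leave the red and white templates in their lanes and do not disturb the jar and the wrench that lie beside the bed.

Things in the scene. Friction and masses are not known exactly. Their poses are not given: they have to be found in the camera images.
- yellow_template: Loose flat plate painted yellow, 130 long (its x) x 56 wide (y) x 5 mm thick, 0.12 kg. Origin: centre of its underside. Flat in any one lane, long axis along it, front 65 mm showing. At each end a black rubber pad (centre x = -36 or +36 mm, 30 x 40, top at 6 mm): pressed there with 5 to 15 N it slides along the bench; bare paint slips under a finger. In the lane it cannot be gripped.
- red_template: The same plate painted red, in another lane. It stays there. Origin at the centre of its underside.
- white_template: The same plate painted white, in another lane. It stays there. Origin at the centre of its underside.
- rack: Blue rack fixed to the bench, three lanes. Origin on the bench at the middle of the lanes; its x runs along the lanes to the closed rear, the open -x end faces the robot. Lanes: 134 mm long (x -67 to +67), 64 wide, centres at y = -76, 0, +76 mm, no floor (templates lie on the bench). Rails beside the lanes: 12 wide, 10 mm high. A template is clear once its centre is at x < -132 mm.
- hood_front (a point): Middle of the lower front edge of the blue hood that covers the rear half of all three lanes (rack x = 0 to 75 mm): underside 10 mm, top 36 mm above the bench, 240 mm wide across the lanes. This point is 10 mm above the rack's origin.
- bed: Dark steel jig bed fixed to the bench, 170 long (its x) x 40 wide (y), top face 20 mm above the bench; origin on the bench under its centre. An aluminium stop at each end stands 10 mm above the top face, 140 mm free between them. The template overhangs the bed by 8 mm on each long side: room for fingers. Feet 64 wide, 8 mm high (bolts to 14) reach 115 mm from the centre.
- jar: White jar with red lid, 48 mm across, 65 mm high, standing beside the bed about 120 mm from its centre on the bed's +y side. Origin at the centre of its underside. To be left alone.
- wrench: Steel wrench 160 mm long lying beside the bed on its -y side, about 90 mm from the bed's centre line and roughly parallel to it. To be left alone.
Not all that is in view belongs to the job. What is meant by the yellow_template is not purple, and is the smaller of those in its own colour.

How it is judged:
By the outcome, as a careful person would: the job done as asked, in the order asked, and still so for the second after the job is handed in, with the robot touching nothing.
It also fails if it takes over 53 s, if anything falls off the work surface, if the arm or the gripper's body presses on something with over 40 N, if the wrist force passes 120 N, or if a joint passes its speed limit or range.

## Working session

There is one attempt and no reset: what is moved stays moved. The work goes in short steps, Python scripts to look and compute and a tool call to move; the robot and the scene stay as the last step left them, time stands still between calls to the robot, and variables do not carry over. Pictures are saved under pics/ and viewed, about 8 in all and at most 12, crops included, and the job is handed in when it is done.

Besides the shell and the picture viewer there is one more tool, called after ">>>" by a JSON object that holds its "fn" and its "kwargs". carry_out: Moves the arm, as the interface text tells. Its arguments: {"type":"object","properties":{"rows":{"type":"array","items":{"type":"array","items":{"type":"number"}}},"squeeze":{"type":"number"}},"required":["rows"]}

```bash
mkdir -p pics; cat > h.py <<'E'
import numpy as np, cv2
from rig import manip
def ray(p,px,z):
    d=p["R"].T@np.linalg.inv(p["mtx"])@np.array([px[0],px[1],1.]); c=-p["R"].T@p["t"]
    return c+d*(z-c[2])/d[2]
def proj(p,X):
    c=p["R"]@np.array(X).T+p["t"][:,None]; u=p["mtx"]@c; return (u[:2]/u[2]).T
def save(p,n): cv2.imwrite("pics/"+n,cv2.cvtColor(p["img"],cv2.COLOR_RGB2BGR))
E
python3 - <<'E'
from h import *
np.set_printoptions(precision=3,suppress=True)
ps={n:manip.camera(n) for n in("scene","side")}
for n,p in ps.items():
    print(n,-p["R"].T@p["t"])
    for t in["yellow_template","red_template","white_template","rack","hood_front","bed","jar","wrench"]:
        for r in manip.boxes_of(p,t)[:3]: print(t,round(r["p"],2),np.round(r["pixel"]),ray(p,r["pixel"],0.005))
im=np.vstack([ps["scene"]["img"],]);save(ps["scene"],"a.png");save(ps["side"],"b.png")
print(manip.observe())
E
```

```text
scene [ 1.129 -0.468  0.719]
yellow_template 0.6 [105. 222.] [ 0.384 -0.383  0.005]
yellow_template 0.59 [209. 236.] [ 0.604 -0.194  0.005]
red_template 0.64 [231. 221.] [ 0.598 -0.119  0.005]
white_template 0.7 [180. 253.] [ 0.602 -0.279  0.005]
rack 0.84 [224. 254.] [ 0.673 -0.198  0.005]
hood_front 0.72 [222. 257.] [ 0.68  -0.208  0.005]
bed 0.66 [329. 175.] [0.641 0.222 0.005]
jar 0.65 [306. 150.] [0.51  0.259 0.005]
wrench 0.64 [350. 194.] [0.737 0.203 0.005]
wrench 0.48 [232. 219.] [ 0.596 -0.115  0.005]
side [ 0.364 -0.893  0.972]
yellow_template 0.77 [229. 210.] [0.481 0.    0.005]
yellow_template 0.67 [216. 343.] [ 0.392 -0.381  0.005]
yellow_template 0.64 [298. 258.] [ 0.621 -0.193  0.005]
red_template 0.86 [289. 239.] [ 0.616 -0.129  0.005]
white_template 0.94 [306. 287.] [ 0.619 -0.277  0.005]
white_template 0.56 [319. 254.] [ 0.678 -0.19   0.005]
rack 0.61 [325. 253.] [ 0.692 -0.19   0.005]
hood_front 0.85 [322. 252.] [ 0.686 -0.185  0.005]
bed 0.86 [272. 151.] [0.647 0.219 0.005]
bed 0.16 [296. 259.] [ 0.618 -0.194  0.005]
jar 0.68 [230. 146.] [0.526 0.264 0.005]
jar 0.33 [323. 252.] [ 0.69  -0.184  0.005]
wrench 0.63 [304. 151.] [0.744 0.199 0.005]
{'time': 0.9, 'joint_pos': array([ 1.307,  0.126, -0.04 ,  1.405,  0.   ,  1.571]), 'joint_velocities': array([ 0.   , -0.   ,  0.002, -0.002, -0.   , -0.001]), 'joint_efforts': array([ -0.   , -43.569,  35.309,   0.001,  -0.   ,   0.   ]), 'tcp_pos': array([0.137, 0.507, 0.231]), 'tcp_rot': array([ 0.561, -0.43 ,  0.561,  0.43 ]), 'ft_force': array([ 1.021, -0.373, -0.25 ]), 'ft_torque': array([-0.021,  0.019, -0.042]), 'grip_width': 0.08513404844814895}
```

View pics/a.png

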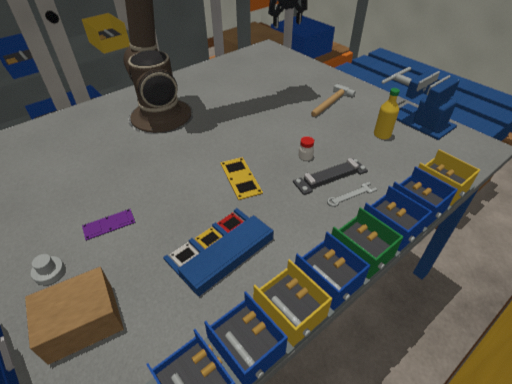

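View pics/b.png

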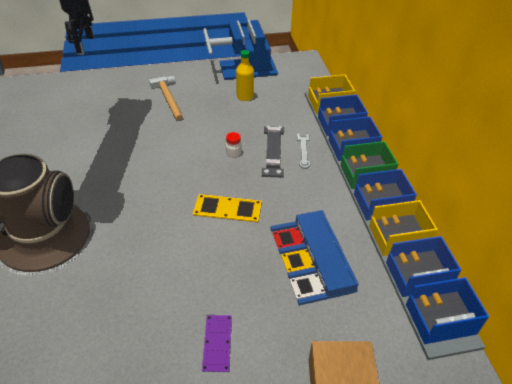

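The side view shows the target in the rack's middle lane at (298,258). The loose yellow plate at (229,210) is a bigger decoy and the purple plate is irrelevant. The bed is at (273,151), the jar at (233,146) and the wrench at (304,151). Next I'll refine orientations and set up the move helper.

```bash
cat >> h.py <<'E'
from scipy.spatial.transform import Rotation as Ro
np.set_printoptions(precision=3,suppress=True)
def plan(pos,zdir=None,s=None):
    """row (without claw) to reach TCP pos, tool down, jaw axis along world yaw zdir (mod pi)"""
    s=s or manip.observe(); q=s["tcp_rot"]; R=Ro.from_quat([q[1],q[2],q[3],q[0]])
    t=R.inv().apply(np.array(pos)-s["tcp_pos"])/.03; best=np.zeros(3); al=[]
    if zdir is not None:
        for k in(0,np.pi):
            z=np.array([np.cos(zdir+k),np.sin(zdir+k),0]); x=np.array([0,0,-1.]); y=np.cross(z,x)
            al.append((R.inv()*Ro.from_matrix(np.c_[x,y,z])).as_rotvec(degrees=True)/8)
    print("t",t,"w",*al, "| jaw yaw",np.degrees(np.arctan2(*R.as_matrix()[[1,0],2])),"q6",s["joint_pos"][5])
E
python3 - <<'E'
from h import *
for n in("side","scene"):
    p=manip.camera(n)
    for t,z in[("yellow_template",.005),("red_template",.005),("white_template",.005),("bed",.02),("wrench",.004)]:
        for r in manip.silhouettes(p,t)[:3]:
            if r["p"]<.4: continue
            v,u=np.nonzero(r["mask"]); X=np.array([ray(p,(a,b),z)[:2] for a,b in zip(u,v)])
            (c,wh,a)=cv2.minAreaRect((X*1000).astype(np.float32)); print(n,t,round(r["p"],2),np.round(r["pixel"]),"c",np.round(c),"wh",np.round(wh),"a",round(a,1))
# 76 mm-spaced target: above rack front
plan([.60,-.19,.25],np.pi/2)
E
```

```text
side yellow_template 0.98 [217. 344.] c [ 395. -378.] wh [131.  56.] a 78.3
side yellow_template 0.7 [293. 260.] c [ 620. -198.] wh [70. 58.] a 4.3
side yellow_template 0.65 [229. 208.] c [478.  10.] wh [ 82. 175.] a 71.3
side red_template 0.86 [287. 236.] c [ 612. -122.] wh [76. 60.] a 1.3
side white_template 0.83 [306. 286.] c [ 624. -274.] wh [72. 57.] a 2.2
side bed 0.83 [271. 151.] c [647. 206.] wh [234.  58.] a 77.5
side wrench 0.56 [301. 150.] c [741. 208.] wh [165.  38.] a 75.9
scene yellow_template 0.97 [243. 179.] c [476.   9.] wh [ 79. 191.] a 71.4
scene yellow_template 0.86 [207. 236.] c [ 606. -198.] wh [47. 59.] a 6.9
scene yellow_template 0.72 [106. 225.] c [ 393. -375.] wh [133.  65.] a 79.3
scene red_template 0.59 [233. 224.] c [ 599. -124.] wh [46. 58.] a 3.7
scene white_template 0.76 [183. 254.] c [ 607. -276.] wh [46. 53.] a 3.3
scene bed 0.77 [328. 174.] c [655. 210.] wh [232.  73.] a 76.1
scene wrench 0.65 [353. 195.] c [738. 207.] wh [157.  39.] a 77.7
t [ -0.623 -20.959 -18.397] w [-1.89 -0.    0.  ] [20.61  0.    0.  ] | jaw yaw 74.88286695602733 q6 1.5708005587698108
```

>>> {"fn": "carry_out", "kwargs": {"rows": [[0, -0.6, -20.9, -18.4, -2.45, 0, 0], [0, -0.6, -20.9, -18.4, -2.45, 0, 0], [0, -0.6, -20.9, -18.4, -2.45, 0, 0], [0, -0.6, -20.9, -18.4, -2.45, 0, 0], [0, -0.6, -20.9, -18.4, -2.45, 0, 0], [0, -0.6, -20.9, -18.4, -2.45, 0, 0], [0, -0.6, -20.9, -18.4, -2.45, 0, 0], [0, -0.6, -20.9, -18.4, -2.45, 0, 0], [0, -0.6, -20.9, -18.4, -2.45, 0, 0], [0, -0.6, -20.9, -18.4, -2.45, 0, 0]], "squeeze": 40}}

```text
time: 2.5
tcp_pos: [0.4113, 0.092, 0.2424]
tcp_rot: [-0.48, 0.519, -0.48, -0.519]
ft_force: [1.0, 1.0, 0.6]
grip_width: 0.0002
```

```bash
python3 -c "
from h import *
plan([.59,-.2,.22],np.radians(94.5))"
```

```text
t [  0.749  -5.18  -10.17 ] w [-0.003  0.002  0.008] [22.497  0.012 -0.003] | jaw yaw 94.47560221610405 q6 0.14192931982441645
```

>>> {"fn": "carry_out", "kwargs": {"rows": [[0, 0.75, -5.2, -10.2, 0, 0, 0], [0, 0.75, -5.2, -10.2, 0, 0, 0], [0, 0.75, -5.2, -10.2, 0, 0, 0], [0, 0.75, -5.2, -10.2, 0, 0, 0], [0, 0.75, -5.2, -10.2, 0, 0, 0], [0, 0.75, -5.2, -10.2, 0, 0, 0], [0, 0.75, -5.2, -10.2, 0, 0, 0], [0, 0.75, -5.2, -10.2, 0, 0, 0], [0, 0.75, -5.2, -10.2, 0, 0, 0]]}}

```text
time: 3.4
tcp_pos: [0.5906, -0.2017, 0.2188]
tcp_rot: [0.481, -0.518, 0.48, 0.519]
ft_force: [0.1, -0.4, 0.3]
grip_width: 0.0001
```

```bash
python3 - <<'E'
from h import *
s=manip.observe(); print(s["tcp_pos"],s["ft_force"])
p=manip.camera("wrist"); print(-p["R"].T@p["t"]); save(p,"w1.png")
for t,z in[("yellow_template",.005),("red_template",.005),("white_template",.005)]:
  for r in manip.silhouettes(p,t)[:2]:
    v,u=np.nonzero(r["mask"]); X=np.array([ray(p,(a,b),z)[:2] for a,b in zip(u,v)])
    (c,wh,a)=cv2.minAreaRect((X*1000).astype(np.float32)); print(t,round(r["p"],2),np.round(r["pixel"]),"c",np.round(c),"wh",np.round(wh),"a",round(a,1))
for r in manip.boxes_of(p,"hood_front")[:1]: print("hood",r["p"],r["pixel"],ray(p,r["pixel"],.01))
E
```

```text
[ 0.591 -0.202  0.219] [ 0.094 -0.447  0.337]
[ 0.515 -0.207  0.362]
yellow_template 0.74 [140.   8.] c [ 421. -370.] wh [ 30. 119.] a 4.4
yellow_template 0.67 [429.  83.] c [475.  10.] wh [ 79. 178.] a 71.4
red_template 0.82 [306. 188.] c [ 613. -123.] wh [72. 56.] a 4.1
white_template 0.79 [198. 186.] c [ 621. -273.] wh [70. 58.] a 4.3
hood 0.84 [254.3, 224.4] [ 0.672 -0.194  0.01 ]
```

View pics/w1.png

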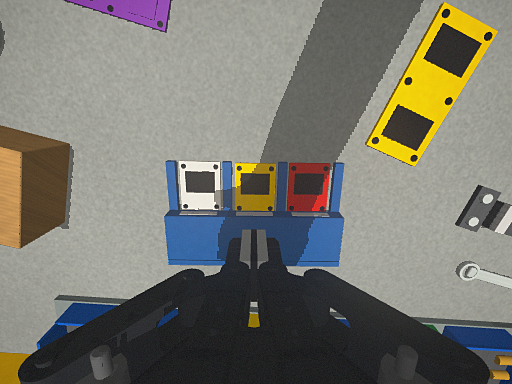

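The wrist view shows the yellow target in the middle lane with its pad at about (256,183). White is at (200,182) and red at (309,182).

```bash
python3 - <<'E'
from h import *
p=manip.camera("wrist")
im=p["img"].astype(int); dark=(im.sum(2)<160).astype(np.uint8)
for k,(c,r) in {"white":(200,182),"yel":(256,183),"red":(309,182)}.items():
    n,l,st,ce=cv2.connectedComponentsWithStats(dark[r-16:r+17,c-20:c+21].copy())
    i=l[16,20]; q=ce[i]+[c-20,r-16]; print(k,st[i],q,ray(p,q,.006))
for q in[(234,163),(275,163),(167,161),(342,163),(166,212),(343,212)]: print(q,ray(p,q,.005 if q[0] in(234,275) else .01))
E
```

```text
white [   0    0   41   33 1332] [200.073 182.092] [ 0.617 -0.272  0.006]
yel [20 15  3  2  4] [257.  182.5] [ 0.611 -0.193  0.006]
red [  3   7  30  21 562] [306.201 182.808] [ 0.606 -0.124  0.006]
(234, 163) [ 0.586 -0.226  0.005]
(275, 163) [ 0.582 -0.17   0.005]
(167, 161) [ 0.59  -0.316  0.01 ]
(342, 163) [ 0.574 -0.081  0.01 ]
(166, 212) [ 0.664 -0.319  0.01 ]
(343, 212) [ 0.644 -0.066  0.01 ]
```

```bash
python3 - <<'E'
from h import *
plan([.612,-.196,.016],np.radians(94.2))
E
```

```text
t [ 6.833 -0.71   0.069] w [ 0.045 -0.001  0.016] [-22.455  -0.025  -0.001] | jaw yaw 94.5571404137064 q6 -0.4061325374305737
```

>>> {"fn": "carry_out", "kwargs": {"rows": [[0, 1.5, -0.71, 0.07, 0, 0, 0], [0, 3, -0.71, 0.07, 0, 0, 0], [0, 4.5, -0.71, 0.07, 0, 0, 0], [0, 6, -0.71, 0.07, 0, 0, 0], [0, 6.7, -0.71, 0.07, 0, 0, 0], [0, 6.83, -0.71, 0.07, 0, 0, 0], [0, 6.83, -0.71, 0.07, 0, 0, 0]]}}

```text
time: 4.4
tcp_pos: [0.6119, -0.1954, 0.0165]
tcp_rot: [-0.48, 0.52, -0.479, -0.519]
ft_force: [-0.3, -0.3, 1.0]
grip_width: -0.0003
```

>>> {"fn": "carry_out", "kwargs": {"rows": [[0, 0.1, 0, 0, 0, 0, 0], [0, 0.18, 0, 0, 0, 0, 0], [0, 0.25, 0, 0, 0, 0, 0], [0, 0.28, 0, 0, 0, 0, 0], [0, 0.28, 0, 0, 0, 0, 0]]}}

```text
time: 4.9
tcp_pos: [0.6119, -0.1955, 0.0082]
tcp_rot: [-0.48, 0.52, -0.479, -0.519]
ft_force: [-0.2, -0.5, -0.5]
grip_width: -0.0002
```

```bash
python3 - <<'E'
from h import *
s=manip.observe(); print(s["tcp_pos"],s["ft_force"])
p=manip.camera("side"); save(p,"s2.png"); plan([.612,-.196,.006],np.radians(94.2))
E
```

```text
[ 0.612 -0.195  0.008] [-0.237 -0.459 -0.494]
t [ 0.074 -0.001 -0.018] w [ 0.049 -0.001  0.016] [-22.451  -0.025  -0.001] | jaw yaw 94.59491109077446 q6 -0.38973793465777273
```

Small steps now until contact.

>>> {"fn": "carry_out", "kwargs": {"rows": [[0, 0.04, 0, 0, 0, 0, 0], [0, 0.07, 0, 0, 0, 0, 0], [0, 0.07, 0, 0, 0, 0, 0]]}}

```text
time: 5.25
tcp_pos: [0.612, -0.1955, 0.0061]
tcp_rot: [-0.48, 0.52, -0.479, -0.519]
ft_force: [-0.3, -0.3, 0.2]
grip_width: -0.0001
```

>>> {"fn": "carry_out", "kwargs": {"rows": [[0, 0.01, 0, 0, 0, 0, 0], [0, 0.02, 0, 0, 0, 0, 0], [0, 0.02, 0, 0, 0, 0, 0]]}}

```text
time: 5.55
tcp_pos: [0.612, -0.1955, 0.0061]
tcp_rot: [-0.48, 0.52, -0.479, -0.519]
ft_force: [-2.3, 0.3, 4.1]
grip_width: -0.0002
```

>>> {"fn": "carry_out", "kwargs": {"rows": [[0, 0.03, 0, 0, 0, 0, 0], [0, 0.05, 0, 0, 0, 0, 0], [0, 0.05, 0, 0, 0, 0, 0]]}}

```text
time: 5.85
tcp_pos: [0.612, -0.1955, 0.0061]
tcp_rot: [-0.48, 0.521, -0.479, -0.519]
ft_force: [-4.1, 1.1, 9.6]
grip_width: -0.0001
```

```bash
python3 - <<'E'
from h import *
s=manip.observe(); a=np.radians(4.2); t=s["tcp_pos"]-.155*np.array([np.cos(a),np.sin(a),0]); print(s["ft_force"],t); plan(t,np.radians(94.2))
E
```

```text
[-4.095  1.111  9.565] [ 0.457 -0.207  0.006]
t [-0.017  5.167  0.035] w [ 0.049 -0.004  0.024] [-22.451  -0.037  -0.007] | jaw yaw 94.59046157189708 q6 -0.38971074821107654
```

>>> {"fn": "carry_out", "kwargs": {"rows": [[0, 0.055, 0.2, 0, 0, 0, 0], [0, 0.055, 0.5, 0, 0, 0, 0], [0, 0.055, 0.8, 0, 0, 0, 0], [0, 0.053, 1.1, 0.01, 0, 0, 0], [0, 0.052, 1.4, 0.01, 0, 0, 0], [0, 0.05, 1.5, 0.01, 0, 0, 0]]}}

```text
time: 6.45
tcp_pos: [0.5688, -0.1993, 0.0061]
tcp_rot: [-0.481, 0.522, -0.478, -0.517]
ft_force: [3.2, 1.1, 4.2]
grip_width: -0.0002
```

```bash
python3 - <<'E'
from h import *
s=manip.observe(); print(s["ft_force"],s["tcp_pos"]); plan([.457,-.207,.0061],np.radians(94.2))
p=manip.camera("side"); cv2.imwrite("pics/s3.png",cv2.resize(cv2.cvtColor(p["img"][150:330,180:400],cv2.COLOR_RGB2BGR),None,fx=3,fy=3,interpolation=2))
E
```

```text
[3.244 1.096 4.18 ] [ 0.569 -0.199  0.006]
t [-0.031  3.736  0.042] w [ 0.049 -0.013  0.057] [-22.451  -0.09   -0.02 ] | jaw yaw 94.59168608385794 q6 -0.41791125315064626
```

View pics/s3.png

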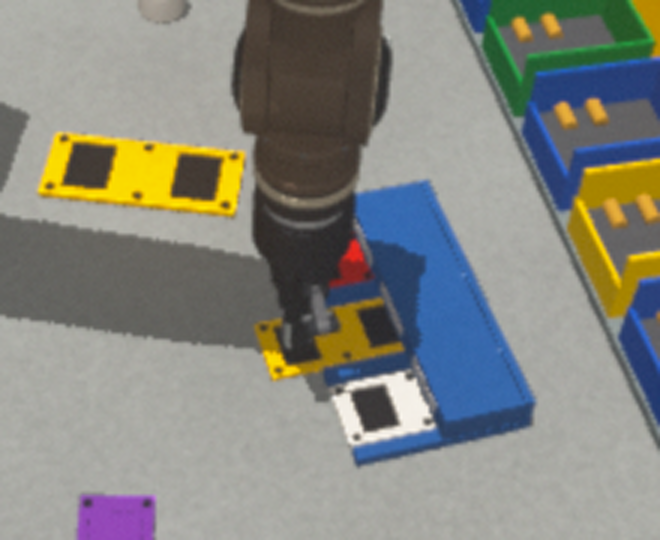

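It slides well; the plate is about 43 mm out. I'll continue with a bit more pressure.

>>> {"fn": "carry_out", "kwargs": {"rows": [[0, 0.07, 0.2, 0, 0, 0, 0], [0, 0.08, 0.5, 0, 0, 0, 0], [0, 0.08, 0.8, 0.01, 0, 0, 0], [0, 0.078, 1.1, 0.01, 0, 0, 0], [0, 0.075, 1.4, 0.015, 0, 0, 0], [0, 0.072, 1.7, 0.02, 0, 0, 0], [0, 0.07, 1.9, 0.02, 0, 0, 0]]}}

```text
time: 7.2
tcp_pos: [0.515, -0.2041, 0.0061]
tcp_rot: [-0.482, 0.524, -0.477, -0.515]
ft_force: [5.7, 0.9, 8.7]
grip_width: -0.0
```

```bash
python3 -c "
from h import *
s=manip.observe(); print(s['ft_force'],s['tcp_pos']); plan([.457,-.207,.0061],np.radians(94.2))"
```

```text
[5.701 0.926 8.73 ] [ 0.515 -0.204  0.006]
t [-0.03   1.935  0.06 ] w [ 0.051 -0.029  0.108] [-22.448  -0.169  -0.045] | jaw yaw 94.60547480404676 q6 -0.4593662104438552
```

>>> {"fn": "carry_out", "kwargs": {"rows": [[0, 0.07, 0.2, 0, 0, 0, 0.03], [0, 0.08, 0.5, 0.01, 0, 0, 0.05], [0, 0.08, 0.8, 0.02, 0, 0, 0.07], [0, 0.075, 1.1, 0.03, 0, 0, 0.09], [0, 0.07, 1.4, 0.04, 0, 0, 0.1], [0, 0.065, 1.7, 0.05, 0, 0, 0.1], [0, 0.06, 2.0, 0.06, 0, 0, 0.1], [0, 0.06, 2.2, 0.06, 0, 0, 0.1], [0, 0.06, 2.3, 0.06, 0, 0, 0.1]]}}

```text
time: 8.1
tcp_pos: [0.4502, -0.209, 0.006]
tcp_rot: [-0.48, 0.524, -0.478, -0.516]
ft_force: [6.2, 0.5, 11.1]
grip_width: 0.0
```

```bash
python3 -c "
from h import *
s=manip.observe(); print(s['ft_force'],s['tcp_pos'])"
```

```text
[ 6.151  0.498 11.12 ] [ 0.45  -0.209  0.006]
```

162 mm of travel done. Now I'll lift off and look.

>>> {"fn": "carry_out", "kwargs": {"rows": [[0, -0.5, 0, 0, 0, 0, 0], [0, -2, 0, 0, 0, 0, 0], [85, -3.5, 0, 0, 0, 0, 0], [85, -5, 0, 0, 0, 0, 0], [85, -6, 0, 0, 0, 0, 0], [85, -6, 0, 0, 0, 0, 0]]}}

```text
time: 8.7
tcp_pos: [0.4502, -0.2089, 0.1906]
tcp_rot: [-0.481, 0.526, -0.478, -0.513]
ft_force: [0.4, -0.8, 0.4]
grip_width: 0.0581
```

```bash
python3 - <<'E'
from h import *
print(manip.observe()["tcp_pos"])
for n in("wrist","side"):
  p=manip.camera(n)
  for r in manip.silhouettes(p,"yellow_template"):
    if r["p"]<.3: continue
    v,u=np.nonzero(r["mask"]); X=np.array([ray(p,(a,b),.005)[:2] for a,b in zip(u,v)])
    (c,wh,a)=cv2.minAreaRect((X*1000).astype(np.float32)); print(n,round(r["p"],2),np.round(r["pixel"]),"c",np.round(c),"wh",np.round(wh),"a",round(a,1))
  if n=="wrist": save(p,"w4.png")
E
```

```text
[ 0.45  -0.209  0.191]
wrist 0.87 [255. 193.] c [ 485. -208.] wh [130.  57.] a 4.6
wrist 0.79 [422. 197.] c [475.   9.] wh [ 82. 178.] a 71.7
wrist 0.56 [121. 109.] c [ 393. -376.] wh [131.  57.] a 78.3
side 0.98 [221. 209.] c [478.  11.] wh [ 85. 178.] a 71.7
side 0.84 [243. 271.] c [ 488. -209.] wh [131.  63.] a 6.7
side 0.72 [215. 345.] c [ 396. -378.] wh [135.  58.] a 78.3
```

View pics/w4.png

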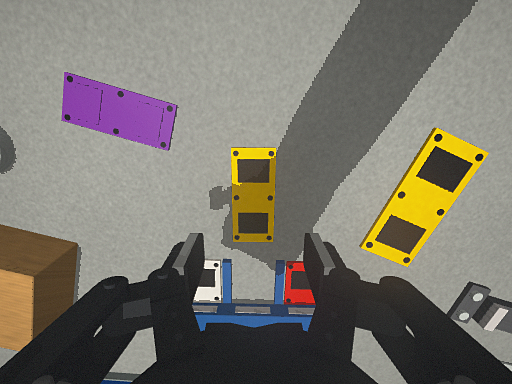

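The template is fully clear and flat, centred at (0.486,−0.208) with yaw about 4.6°. In the picture it is at (254,195). White and red are still in their lanes.

```bash
python3 - <<'E'
from h import *
plan([.486,-.208,.0],np.radians(94.6)); plan([.486,-.208,.05],np.radians(94.6))
E
```

```text
t [ 6.158 -1.23  -0.082] w [ 0.004 -0.04   0.054] [-22.496  -0.085  -0.063] | jaw yaw 94.62679247477332 q6 -0.514412067900441
t [ 4.492 -1.242 -0.091] w [ 0.004 -0.04   0.054] [-22.496  -0.085  -0.063] | jaw yaw 94.62679247477332 q6 -0.514412067900441
```

>>> {"fn": "carry_out", "kwargs": {"rows": [[85, 1.5, -1.23, -0.09, 0, -0.04, 0.05], [85, 3, -1.23, -0.09, 0, -0.04, 0.05], [85, 4.4, -1.23, -0.09, 0, -0.04, 0.05], [85, 5.4, -1.23, -0.09, 0, -0.04, 0.05], [85, 5.9, -1.23, -0.08, 0, -0.04, 0.05], [70, 6.1, -1.23, -0.08, 0, -0.04, 0.05], [66, 6.16, -1.23, -0.08, 0, -0.04, 0.05], [66, 6.16, -1.23, -0.08, 0, -0.04, 0.05]]}}

```text
time: 9.7
tcp_pos: [0.4861, -0.208, 0.0001]
tcp_rot: [-0.48, 0.52, -0.479, -0.52]
ft_force: [0.4, -0.5, 0.3]
grip_width: 0.066
```

```bash
python3 - <<'E'
from h import *
s=manip.observe();print(s["ft_force"],s["grip_width"],s["tcp_pos"]);plan([.486,-.208,-.002],np.radians(94.6))
p=manip.camera("wrist"); cv2.imwrite("pics/w5.png",cv2.cvtColor(p["img"],cv2.COLOR_RGB2BGR))
E
```

```text
[ 0.4   -0.501  0.268] 0.0660140701532929 [ 0.486 -0.208  0.   ]
t [0.07  0.003 0.001] w [ 0.003 -0.     0.004] [-22.497  -0.007  -0.001] | jaw yaw 94.62351751347896 q6 -0.48518835011405764
```

View pics/w5.png

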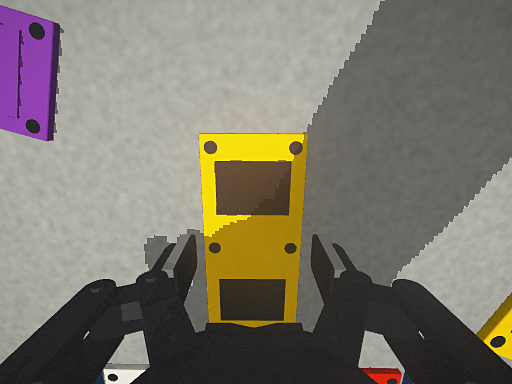

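The fingers straddle the template on both sides of its middle. I'll lower slightly and close.

>>> {"fn": "carry_out", "kwargs": {"rows": [[66, 0.07, 0, 0, 0, 0, 0], [50, 0.07, 0, 0, 0, 0, 0], [50, 0.07, 0, 0, 0, 0, 0], [50, 0.07, 0, 0, 0, 0, 0], [50, 0.07, 0, 0, 0, 0, 0], [50, 0.07, 0, 0, 0, 0, 0]], "squeeze": 45}}

```text
time: 10.35
tcp_pos: [0.4872, -0.2085, -0.0]
tcp_rot: [-0.48, 0.521, -0.479, -0.519]
ft_force: [-1.3, 0.2, 6.3]
grip_width: 0.0528
```

>>> {"fn": "carry_out", "kwargs": {"rows": [[50, -0.3, 0, 0, 0, 0, 0], [50, -0.8, 0, 0, 0, 0, 0], [50, -1.5, 0, 0, 0, 0, 0], [50, -2.5, 0, 0, 0, 0, 0], [50, -4, 0, 0, 0, 0, 0], [50, -5, 0, 0, 0, 0, 0], [50, -5, 0, 0, 0, 0, 0]]}}

```text
time: 11.05
tcp_pos: [0.489, -0.2093, 0.1557]
tcp_rot: [-0.481, 0.524, -0.478, -0.516]
ft_force: [1.0, 0.2, -0.7]
grip_width: 0.0525
```

```bash
python3 - <<'E'
from h import *
s=manip.observe();print(s["ft_force"],s["grip_width"],s["tcp_pos"])
for n in("scene","side"):
  p=manip.camera(n)
  for r in manip.silhouettes(p,"bed")[:1]:
    v,u=np.nonzero(r["mask"]); print(n,r["p"],u.min(),u.max(),v.min(),v.max(),ray(p,r["pixel"],.02))
  (c0,r0)=((285,145) if n=="scene" else(225,115)); im=cv2.resize(cv2.cvtColor(p["img"][r0:r0+70,c0:c0+100],cv2.COLOR_RGB2BGR),(700,490),interpolation=2); cv2.imwrite(f"pics/bed_{n}.png",im)
plan([.60,.17,.20],np.radians(167))
E
```

```text
[ 0.988  0.213 -0.656] 0.05254351805257696 [ 0.489 -0.209  0.156]
scene 0.82 293 367 158 194 [0.639 0.218 0.02 ]
side 0.92 264 283 126 177 [0.641 0.184 0.02 ]
t [-1.708 -4.81  12.251] w [-9.048 -0.011  0.007] [13.452  0.007  0.012] | jaw yaw 94.61894389619579 q6 -0.48520447470865596
```

Grip width is 52.5 mm against the 56 mm plate, so I'll check that it's held.

```bash
python3 - <<'E'
from h import *
p=manip.camera("side"); q=manip.camera("wrist")
a=cv2.resize(p["img"][190:300,180:330],(400,293),interpolation=2); b=cv2.resize(q["img"],(400,300))
c=cv2.resize(q["img"][130:330,160:360],(400,300))
d=cv2.cvtColor(cv2.imread("pics/bed_side.png"),cv2.COLOR_BGR2RGB); d=cv2.resize(d,(400,293))
cv2.imwrite("pics/m6.png",cv2.cvtColor(np.vstack([np.hstack([a,d]),np.hstack([b,c])]),cv2.COLOR_RGB2BGR))
E
```

```text
(no output)
```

View pics/m6.png

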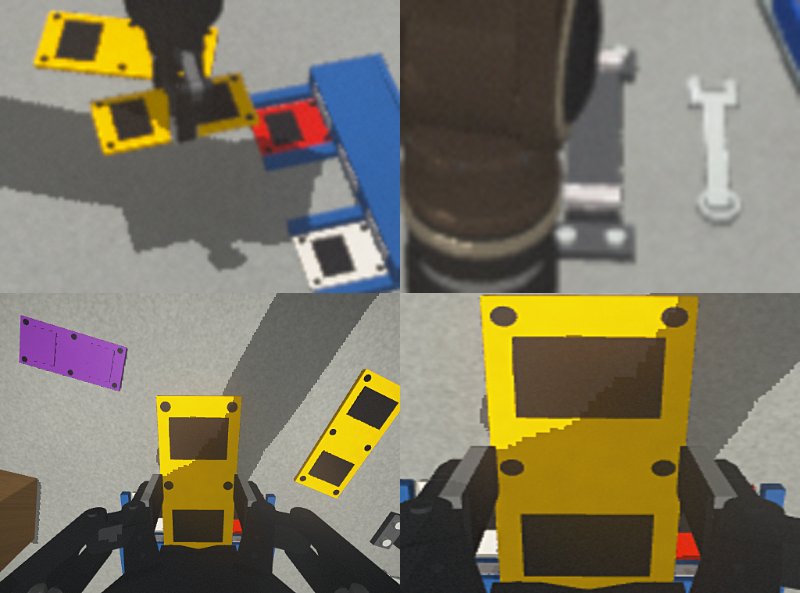

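The template is held flat and level. I'll move to a spot just south of the bed with the wrist camera turned towards it.

```bash
python3 - <<'E'
from h import *
plan([.62,.07,.20],np.radians(-13))
E
```

```text
t [-1.717 -5.209  8.875] w [13.452  0.004  0.006] [-9.048 -0.006  0.004] | jaw yaw 94.61423400476222 q6 -0.48515765911432696
```

>>> {"fn": "carry_out", "kwargs": {"rows": [[50, -1.0, -0.5, 1.0, 1, 0, 0], [50, -1.7, -1.1, 2.0, 2, 0, 0], [50, -1.7, -1.7, 3.0, 3, 0, 0], [50, -1.7, -2.3, 4.0, 4, 0, 0], [50, -1.7, -2.9, 5.0, 5, 0, 0], [50, -1.7, -3.4, 5.8, 6, 0, 0], [50, -1.7, -4, 6.6, 7, 0, 0], [50, -1.7, -4.4, 7.4, 8, 0, 0], [50, -1.7, -4.8, 8.2, 9, 0, 0], [50, -1.7, -5.2, 8.9, 10, 0, 0]]}}

```text
time: 12.35
tcp_pos: [0.6194, 0.0721, 0.1978]
tcp_rot: [0.701, -0.088, 0.702, 0.088]
ft_force: [0.5, -0.9, -1.1]
grip_width: 0.0529
```

```bash
python3 - <<'E'
from h import *
plan([.62,.07,.20],np.radians(-13))
E
```

```text
t [-0.073 -0.071  0.001] w [ 3.415 -0.014  0.003] [-19.085  -0.004  -0.018] | jaw yaw 14.320149383070575 q6 1.436764201896193
```

>>> {"fn": "carry_out", "kwargs": {"rows": [[50, -0.07, -0.07, 0, 1, 0, 0], [50, -0.07, -0.07, 0, 2, 0, 0], [50, -0.07, -0.07, 0, 3, 0, 0], [50, -0.07, -0.07, 0, 3.4, 0, 0], [50, -0.07, -0.07, 0, 3.4, 0, 0]]}}

```text
time: 12.85
tcp_pos: [0.6195, 0.07, 0.1984]
tcp_rot: [0.701, 0.079, 0.704, -0.08]
ft_force: [0.0, -1.4, -1.2]
grip_width: 0.0524
```

```bash
python3 - <<'E'
from h import *
s=manip.observe();print(s["tcp_pos"],s["grip_width"])
p=manip.camera("wrist"); save(p,"w7.png"); print(-p["R"].T@p["t"])
import pickle; pickle.dump(p,open("w7.pkl","wb"))
for t,z in[("bed",.02),("jar",.03),("yellow_template",.2)]:
  for r in manip.silhouettes(p,t)[:2]:
    v,u=np.nonzero(r["mask"]); X=np.array([ray(p,(a,b),z)[:2] for a,b in zip(u,v)])
    (c,wh,a)=cv2.minAreaRect((X*1000).astype(np.float32)); print(t,round(r["p"],2),np.round(r["pixel"]),"c",np.round(c),"wh",np.round(wh),"a",round(a,1))
E
```

```text
[0.62  0.07  0.198] 0.05235131677169507
[0.637 0.145 0.341]
bed 0.86 [246.  68.] c [641. 187.] wh [132.  61.] a 75.9
jar 0.83 [128.  41.] c [525. 240.] wh [48. 74.] a 51.1
yellow_template 0.72 [255. 222.] c [620.  73.] wh [127.  58.] a 76.7
yellow_template 0.67 [144. 231.] c [562.  90.] wh [34. 62.] a 71.4
```

View pics/w7.png

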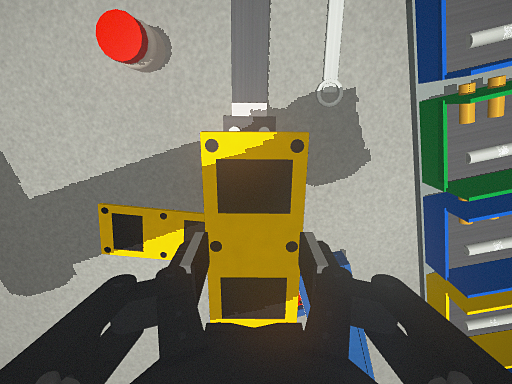

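The wrist view shows the bed's near end at (235–270, 0–130), with the near stop at rows about 102–118. The jar is at (122,36) and the wrench is to the right. I'll measure the edges numerically.

```bash
python3 - <<'E'
from h import *
import pickle
p=pickle.load(open("w7.pkl","rb")); g=cv2.cvtColor(p["img"],cv2.COLOR_RGB2GRAY).astype(int)
for r in(5,45,85): print(r,g[r,224:280])
print("col250",g[88:134,250]); print("col240",g[88:134,240]); print("col262",g[88:134,262])
for n,r0,r1,c0,c1 in(("a",155,195,290,375),("b",122,182,258,290)):
  im=cv2.imread(f"pics/{n}.png"); cv2.imwrite(f"pics/{n}z.png",cv2.resize(im[r0:r1,c0:c1],None,fx=8 if n=="a" else 9,fy=8 if n=="a" else 9,interpolation=2))
z=[cv2.imread(f"pics/{n}z.png") for n in "ab"]
W=np.zeros((600,800,3),np.uint8); W[:320,:680//1][:z[0].shape[0],:z[0].shape[1]]=z[0]
cv2.imwrite("pics/bz.png",cv2.resize(z[1],None,fx=1,fy=1))
E
```

```text
5 [172 172 170 169 170 170 179 101 109 110 108 110 112 113 112 110 106 108
 109 113 112 109 111 111 107 107 110 110 102 109 108 110 109 110 111 106
 110 108 109 109 107 113 108 106 106  77 193 181 178 172 170 168 164 166
 170 172]
45 [173 166 168 171 174 177 189 126 115 113 110 117 121 116 116 119 113 115
 116 119 114 115 115 117 114 114 114 114 112 115 116 113 114 113 112 116
 117 117 112 112 114 117 114 114  88 103 192 179 174 178 179 182 179 180
 178 178]
85 [186 183 182 185 182 180 183 141 112 123 122 122 125 128 127 122 121 121
 125 127 122 119 121 120 118 123 122 119 123 119 125 119 118 123 121 123
 121 122 120 121 119 119 121  97 109 190 180 177 177 180 182 183 181 184
 182 178]
col250 [123 124 122 123 120 121 123 123 125 121 122 122 125 117  94 255 243 240
 239 239 245 251 130 131 145 255 255 144 120 122 124 130 131 132 130 131
 135  85  92  90  92  89  85 112 206 213]
col240 [123 124 124 122 125 127 123 125 126 127 127 127 124 123 117 255 244 239
 239 238 238 240 238 238 238 240 240 255 122 120 127 131 132 133 131 131
 129 130 129 129 128  70  80 103 205 214]
col262 [124 120 121 120 121 122 123 121 121 123 123 121 123 118 114 249 244 239
 240 241 242 250 134 146 150 153 153 153 122  82  88  89  92  93  91  93
  92  90  87 142 156 149 145 127 196 211]
```

View pics/bz.png

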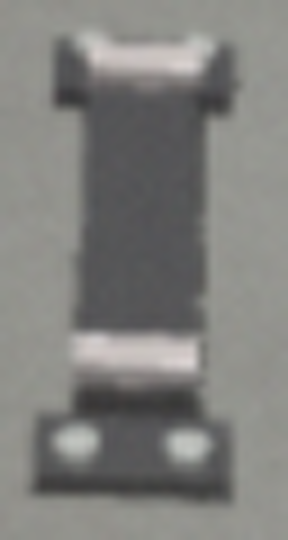

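```bash
python3 - <<'E'
from h import *
import pickle
p=pickle.load(open("w7.pkl","rb"))
L=np.array([ray(p,(c,r),.02)[:2] for c,r in((230.9,5),(231.1,45),(231.2,85))]); R_=np.array([ray(p,(c,r),.02)[:2] for c,r in((268.8,5),(267.9,45),(266.9,85))])
for e in(L,R_): d=e[0]-e[-1]; print(e[1],np.degrees(np.arctan2(d[1],d[0])))
S=[ray(p,(c,102.6),.03)[:2] for c in(231,249,268)]; print("S",*S)
for z in(.2034,.2004): 
  T=[ray(p,q,z)[:2] for q in((201,131.5),(309,131.5),(209,320),(302,320))]; d=T[0]-T[2]; e=T[1]-T[3]
  print("T",*T,"w",np.linalg.norm(T[0]-T[1]),np.degrees(np.arctan2(d[1],d[0])),np.degrees(np.arctan2(e[1],e[0])), "nose mid",(T[0]+T[1])/2)
q=manip.camera("side"); N=ray(q,(274.3,130.7),.02)[:2]; S2=ray(q,(273.1,159.2),.03)[:2]
print("side N",N,"S",S2,np.linalg.norm(N-S2),np.degrees(np.arctan2(*(N-S2)[::-1])),"mid",(N+S2)/2)
E
```

```text
[0.627 0.215] 75.86948304218713
[0.665 0.206] 76.48696312635401
S [0.613 0.158] [0.632 0.153] [0.653 0.148]
T [0.608 0.14 ] [0.661 0.128] [0.579 0.026] [0.638 0.012] w 0.054863000290862225 76.1697707699299 78.49813277351363 nose mid [0.634 0.134]
T [0.607 0.14 ] [0.662 0.128] [0.578 0.023] [0.638 0.01 ] w 0.056056499787405116 76.16977076992987 78.49813277351362 nose mid [0.634 0.134]
side N [0.671 0.295] S [0.635 0.152] 0.14750610416757215 75.83581437217345 mid [0.653 0.224]
```

Wrist and side cameras agree to about 5 mm: bed centre ≈ (0.649,0.221), yaw ≈ 76.2°. The template is centred on the TCP, with yaw about 77°.

```bash
python3 - <<'E'
from h import *
plan([.649,.2205,.198],np.radians(-13.7)); plan([.649,.2205,.06],np.radians(-13.7))
E
```

```text
t [ 0.047  5.109 -0.168] w [ 0.108 -0.016  0.007] [-22.392  -0.011  -0.025] | jaw yaw -12.839740826796596 q6 1.9073630646733037
t [ 4.647  5.113 -0.158] w [ 0.108 -0.016  0.007] [-22.392  -0.011  -0.025] | jaw yaw -12.839740826796596 q6 1.9073630646733037
```

>>> {"fn": "carry_out", "kwargs": {"rows": [[50, 0, 1, 0, 0.1, 0, 0], [50, 0, 2, 0, 0.1, 0, 0], [50, 0, 3, -0.1, 0.1, 0, 0], [50, 0, 4, -0.1, 0.1, 0, 0], [50, 0.5, 4.8, -0.16, 0.1, 0, 0], [50, 1.8, 5.11, -0.16, 0.1, 0, 0], [50, 3.0, 5.11, -0.16, 0.1, 0, 0], [50, 4.2, 5.11, -0.16, 0.1, 0, 0], [50, 4.65, 5.11, -0.16, 0.1, 0, 0], [50, 4.65, 5.11, -0.16, 0.1, 0, 0]]}}

```text
time: 14.1
tcp_pos: [0.6474, 0.2199, 0.0576]
tcp_rot: [0.7, 0.083, 0.704, -0.085]
ft_force: [-0.1, -0.2, -1.5]
grip_width: 0.0528
```

```bash
python3 - <<'E'
from h import *
s=manip.observe();print(s["tcp_pos"],s["ft_force"],s["grip_width"])
plan([.649,.2205,.025],np.radians(-13.7))
p=manip.camera("wrist"); a=p["img"]; b=manip.camera("side")["img"][110:200,215:335]
cv2.imwrite("pics/m8.png",cv2.cvtColor(np.hstack([cv2.resize(a,(400,300)),cv2.resize(b,(400,300),interpolation=2)]),cv2.COLOR_RGB2BGR))
E
```

```text
[0.647 0.22  0.058] [-0.129 -0.239 -1.472] 0.05277907660407722
t [1.085 0.037 0.054] w [ 0.009 -0.044  0.025] [-22.491  -0.039  -0.069] | jaw yaw -13.62635308076227 q6 2.1358511353326315
```

View pics/m8.png

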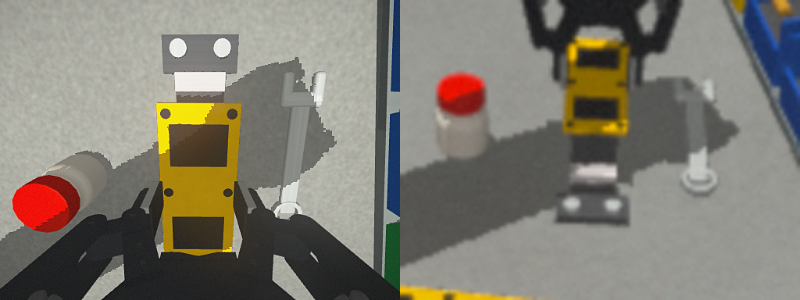

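The template hovers in line over the bed. The far stop is visible at rows about 73–94 of the left panel, so I'll use it to check the length centring.

```bash
python3 - <<'E'
from h import *
p=manip.camera("wrist"); g=cv2.cvtColor(p["img"],cv2.COLOR_RGB2GRAY).astype(int)
print(g[86:138,256]); print(g[86:138,270]); print("row105",g[105,215:300]);print("row126",g[126,215:300]); print("row150",p["img"][150,195:320,0])
E
```

```text
[129 130 128 131 129 130 131 127 101 239 246 239 238 238 237 238 239 238
 239 239 239 239 239 238 237 237 239 239 239 237 237 243 236 121 121 127
  89  96  94  96  94  94  92  93  90 107 202 212 208 209 209 209]
[130 128 129 127 127 129 132  79 103 239 245 238 238 238 237 238 238 238
 237 238 239 238 238 237 237 236 237 238 239 237 237 242 237 122 123 130
  87  96  92  95  94  93  93  91  89 104 198 219 131 137 140 138]
row105 [178 181 182 185 182 130 241 243 240 239 239 240 239 239 239 239 239 239
 239 239 239 239 238 238 239 239 239 239 238 239 239 238 239 238 238 239
 238 238 239 238 238 239 239 240 239 239 239 239 239 239 239 238 239 239
 238 238 239 239 239 238 239 239 239 238 238 239 240 244 228 129 192 186
 183 183 184 185 183 184 185 180 180 180 183 186 188]
row126 [189 192 192 194 194 189 191 196  78  96  95  98  95  95  98  97 100  99
  99 101 101  99  95  97  96  98  97  99 101 100  97 101  96  96  96  96
  97  96  95  97  97  94  95  95  95  97  96  96  95  94  93  94  94  94
  95  94  95  91  89  93  95  93  93  87  92  88  85 106 119 117 118 119
 117 118 117 120 120 116 117 115 116 114 114 114 113]
row150 [186 190 193 195 187 152 255 249 247 248 252 255 155  96  96 103 101 105
 102  95 102 172 255 251 247 246 246 246 246 246 246 246 246 246 246 246
 246 246 246 246 246 246 246 246 246 246 246 246 246 246 246 246 246 246
 246 246 246 246 246 246 246 246 247 249 255 169 180 179 180 180 179 179
 180 178 181 177 178 177 181 179 179 177 179 178 177 174 177 174 176 175
 178 173 173 174 176 179 148  62  60  68  66  66  67  64  64  60  59 118
 184 176 174 177 171 117 112 110 116 113 114 112 115 113 111 111 109]
```

```bash
python3 - <<'E'
from h import *
p=manip.camera("wrist"); s=manip.observe(); print("tcp",s["tcp_pos"],"cam",-p["R"].T@p["t"])
u=np.array([.2385,.971])
N2,N3=ray(p,(253,118.8),.02)[:2],ray(p,(253,118.8),.03)[:2]; print("inner",N2,N3,"centre",N2-.07*u,N3-.07*u)
a,b=ray(p,(220.7,105),.03)[:2],ray(p,(283.3,105),.03)[:2]; print("stop sides",a,b,np.linalg.norm(a-b),(a+b)/2)
a,b=ray(p,(222.8,126),.02)[:2],ray(p,(281.6,126),.02)[:2]; print("deck sides",a,b,np.linalg.norm(a-b),(a+b)/2)
z=s["tcp_pos"][2]+.005
n=ray(p,(255,131.3),z)[:2]; a,b=ray(p,(200.5,150),z)[:2],ray(p,(307,150),z)[:2]; print("nose",n,"mid150",(a+b)/2,np.linalg.norm(a-b),"tmpl centre",n-.065*u)
m=(a+b)/2; v=np.array([-u[1],u[0]]); print("lateral template vs bed line(0.649,.221):",(m-[.649,.221])@v)
E
```

```text
tcp [0.65  0.221 0.063] cam [0.668 0.295 0.205]
inner [0.666 0.29 ] [0.666 0.29 ] centre [0.649 0.222] [0.65  0.222]
stop sides [0.648 0.303] [0.687 0.294] 0.03929071702792927 [0.668 0.298]
deck sides [0.645 0.29 ] [0.684 0.28 ] 0.03990288677858073 [0.664 0.285]
nose [0.666 0.285] mid150 [0.663 0.276] 0.05515168872436939 tmpl centre [0.651 0.222]
lateral template vs bed line(0.649,.221): -0.0007204646193787114
```

Consistent to about 1 mm. Descending.

```bash
python3 - <<'E'
from h import *
plan([.649,.221,.024],np.radians(-13.7))
E
```

```text
t [ 1.287 -0.005 -0.049] w [ 0.007  0.008 -0.008] [-22.493   0.012   0.013] | jaw yaw -13.64675261129728 q6 2.136055227599257
```

>>> {"fn": "carry_out", "kwargs": {"rows": [[50, 0.4, 0, -0.05, 0, 0, 0], [50, 0.8, 0, -0.05, 0, 0, 0], [50, 1.1, 0, -0.05, 0, 0, 0], [50, 1.25, 0, -0.05, 0, 0, 0], [50, 1.29, 0, -0.05, 0, 0, 0], [50, 1.29, 0, -0.05, 0, 0, 0]]}}

```text
time: 14.9
tcp_pos: [0.6488, 0.2211, 0.0235]
tcp_rot: [0.702, 0.084, 0.702, -0.084]
ft_force: [0.0, -0.3, -1.2]
grip_width: 0.0527
```

>>> {"fn": "carry_out", "kwargs": {"rows": [[50, 0.05, 0, 0, 0, 0, 0], [50, 0.1, 0, 0, 0, 0, 0], [50, 0.1, 0, 0, 0, 0, 0]]}}

```text
time: 15.2
tcp_pos: [0.6489, 0.2211, 0.0205]
tcp_rot: [0.702, 0.084, 0.702, -0.084]
ft_force: [-0.6, -0.1, -0.4]
grip_width: 0.0527
```

>>> {"fn": "carry_out", "kwargs": {"rows": [[50, 0.03, 0, 0, 0, 0, 0], [50, 0.05, 0, 0, 0, 0, 0], [50, 0.05, 0, 0, 0, 0, 0]]}}

```text
time: 15.5
tcp_pos: [0.6489, 0.2212, 0.0202]
tcp_rot: [0.703, 0.084, 0.702, -0.084]
ft_force: [-2.4, -1.2, 5.1]
grip_width: 0.0528
```

Seated with 5 N. Releasing.

>>> {"fn": "carry_out", "kwargs": {"rows": [[60, 0, 0, 0, 0, 0, 0], [68, 0, 0, 0, 0, 0, 0], [70, 0, 0, 0, 0, 0, 0], [70, -0.3, 0, 0, 0, 0, 0], [70, -0.8, 0, 0, 0, 0, 0], [70, -2, 0, 0, 0, 0, 0], [70, -3.5, 0, 0, 0, 0, 0], [70, -5, 0, 0, 0, 0, 0], [70, -5, 0, 0, 0, 0, 0]]}}

```text
time: 16.4
tcp_pos: [0.6517, 0.222, 0.1799]
tcp_rot: [0.707, 0.086, 0.697, -0.082]
ft_force: [0.8, -0.0, 0.4]
grip_width: 0.0699
```

```bash
python3 - <<'E'
from h import *
s=manip.observe();print(s["time"],s["tcp_pos"],s["ft_force"],s["grip_width"])
p=manip.camera("wrist"); b=manip.camera("side")
for n,q in(("wrist",p),("side",b)):
  for r in manip.silhouettes(q,"yellow_template")[:3]:
    v,u=np.nonzero(r["mask"]); X=np.array([ray(q,(x,y),.025)[:2] for x,y in zip(u,v)])
    (c,wh,a)=cv2.minAreaRect((X*1000).astype(np.float32)); print(n,round(r["p"],2),np.round(r["pixel"]),"c",np.round(c),"wh",np.round(wh),"a",round(a,1))
cv2.imwrite("pics/m9.png",cv2.cvtColor(np.hstack([cv2.resize(p["img"],(400,300)),cv2.resize(b["img"][110:320,215:375],(400,525),interpolation=2)[:300]]),cv2.COLOR_RGB2BGR))
E
```

```text
16.4 [0.652 0.222 0.18 ] [ 0.75  -0.033  0.443] 0.06988775320492983
wrist 0.65 [254. 174.] c [649. 222.] wh [129.  57.] a 76.0
wrist 0.6 [137. 339.] c [487.  34.] wh [181.  42.] a 5.5
side 0.98 [227. 210.] c [474.  -9.] wh [ 79. 173.] a 71.1
side 0.94 [274. 145.] c [653. 224.] wh [133.  58.] a 76.6
side 0.72 [216. 342.] c [ 395. -388.] wh [128.  55.] a 78.5
```

View pics/m9.png

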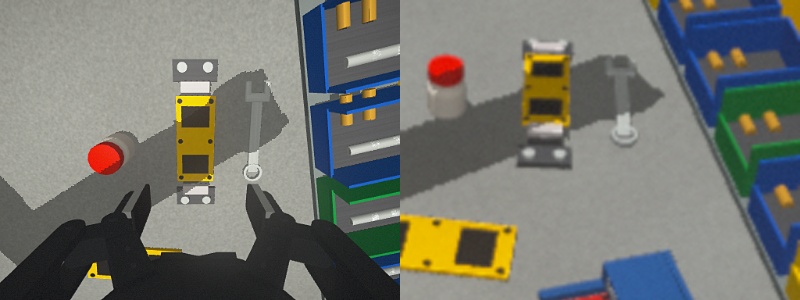

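The template lies at (0.649,0.222) with yaw 76.0°, flat between the stops. The jar and wrench are undisturbed and the gripper is clear, so I'm handing in.

```bash
python3 -c "
from rig import manip
print(manip.finish_job())"
```

```text
the job is handed in; nothing more can be done
None
```

The yellow drilling template is on the jig bed between the two end stops, and I handed the job in at about 16.5 s of the 53 s limit.

**What I did**
- I pressed the front pad with about 4–11 N. The first reading partway through the slide was 4.2 N, just under the 5 N asked, so I pressed harder after that.
- I slid the template 162 mm out of the middle lane, let go and left it flat for about a second.
- I picked it up by its long sides, set it on the bed with about 5 N of contact, released it and backed off to 0.18 m.

**Last checks**

| | Position (m) | Yaw |
|---|---|---|
| Bed | (0.649, 0.222) | 76.2° |
| Template, wrist camera | (0.649, 0.222) | 76.0° |
| Template, side camera | (0.653, 0.224) | 76.6° |

- The two cameras differ by about 4 mm. The side camera put the bed at the same offset, so I trust the wrist reading.
- The jar and wrench look untouched.
- After the slide, red and white were still in their lanes. I did not measure them again at the end.
- The gripper read 52.5 mm on the 56 mm wide plate, which I can't explain. The pictures showed it held level.

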